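Start the fresh scent vial of a foyer diffuser

ROBOT

A 6-joint arm with a two-finger parallel gripper is mounted at the origin on the work surface. World frame = base frame: x ahead of the robot, y to its left, z up, the work surface at z = 0. Lengths are in m, angles in rad, forces in N, time in s.
With the tool pointing down it reaches from about 0.25 to 0.725 m from the base axis. Payload 4 kg.
Tool frame: the origin (TCP) lies at the very end of the fingers, on their centre line; the grasp point (between the pads) lies 19 mm behind it; z points along the fingers, y is the line along which they close (so a half turn about z gives the same grasp; the last joint's range is limited). The gripper opens to 85 mm and grips with 20 to 120 N. Pads are 22 mm wide; open, the fingers measure 114 mm over their backs; the gripper's body (76 mm by 85 mm) begins 54 mm behind the grasp point. The pads swing forward as they close: fully open they stand 13 mm farther back than shut.
Start: joints at [1.146, 0.241, 0.005, 1.335, 0, 1.571], TCP at [0.206, 0.456, 0.231] pointing down, gripper open.
Joint ranges: [-2.72, 2.72], [-1.05, 1.87], [-1.09, 1.28], [-1.99, 2.15], [-1.42, 1.44], [-3.14, 3.14]. Speed limits (rad/s): [2.79, 2.79, 3.14, 3.14, 3.14, 3.14].

INTERFACE

Orientations are given as a unit quaternion [x, y, z, w].
In Python, from workcell import monitor, viewer, job gives the robot as it stands.
- The arm moves only by the tool arm_command, never from a script. Its argument "increments" is a list of rows, each an object of numbers: "dx", "dy", "dz": the shift along the tool's x, y, z in cm; "wx", "wy", "wz": the turn, a rotation vector about the tool's x, y, z in rad; "grip": the finger opening in cm, from 0 to 8.54. In form: [{"dx": .., "dy": .., "dz": .., "wx": .., "wy": .., "wz": .., "grip": ..}, ...]. A call has 1 to 10 rows; each row is the pose to reach, as a shift and turn from the pose commanded when the call began, along the tool's axes at that moment; what a row does not reach only later rows make up. A row lasts 1/10 s, in which the tool goes at most 50 mm and 8.59 degrees, less where a joint would pass 70% of its speed; a pose out of reach is approached as far as the arm can. A call with a gripper value outside its range is refused whole. The fingers move at their own pace and stop on an object; the grip force is fixed at half the most. Time passes only in rows, so rows that repeat a pose let the fingers close. It gives the time, the measured TCP pose, the force, the opening and the grip force at its end, in the units of the state.
- monitor.get_obs(): the state, without advancing time (a new reading comes with each control period).
- viewer.camera(name): name is "side" or "top" or "wrist"; returns (picture, depth): 420x560x3 uint8, red, green, blue; 420x560 float32, m along the optical axis (not along the pixel's ray), 0 where there is no reading.
- viewer.get_calibration(name): a dict with "fovy" (degrees; the focal length in pixels is half the picture's height over the tangent of half this angle, whatever the lens; pixels are square), "cx", "cy" (the principal point, pixels), "view" (4x4, takes a point from world to camera coordinates). Camera axes: x right, y up, looking along -z (the intrinsics and any distortion apply to the point x, -y, -z); pixel columns grow to the right and rows downward; lengths in m; the calibration is good to about 2 mm. A picture is of the moment at which its call begins: read the wrist's pose just before it. get_calibration takes no time and is no camera call; for the wrist camera it gives the pose at the moment of the call.
- job.job_done(): hands the job in; it is judged then, once.
The state is a dict: "clock": time; "joint_pos": joint angles; "joint_vel": joint speeds; "tau": joint torques, N m; "eef_pos": TCP position; "tool_rot": TCP orientation; "ft_force": force on the tool from outside, world axes, zero at the start; "ft_torque": the same for the moment, N m; "grip_width": finger opening in m; "grasp_force": force on a finger pad.
Only numpy, scipy, OpenCV 4.12 (cv2) and the standard library are available. Lean on these libraries where they do the work, as an engineer would, in place of code of your own. Each camera call takes 0.05 s, during which the arm holds its last target. There are 200 camera calls.

TASK

Start the fresh diffuser vial, the one that leans in its stone cradle: pull out its stopper and put the stopper in the bowl. Then take the metal rod out of the old upright vial and push it down into the leaning vial, past the stiff inner plug, until its collar rests on the vial's mouth. Leave the other things on the credenza where they are.

Things in the scene. Friction and masses are not known exactly. Their poses are not given: they have to be found in the camera images.
- vial: Fresh vial: amber glass tube, 21 mm wide, 110 mm long, in a fixed stone cradle, leaning 30 deg, mouth end nearer the robot. Origin: centre of its mouth, 112 mm above table. z: along its axis, out of the mouth; y: level. Bore 13 mm; lip flared to 30 mm outside, 22 mm inside, narrowing over 9 mm. Bare glass for 55 mm below the mouth, then the 43 mm wide cradle on a 125 x 75 x 16 mm plate.
- valve (a joint): White inner plug that slides inside the leaning vial, m: 0 = as delivered, its top 70 mm below the mouth; grows as it is pushed deeper, to 0.020 at most. It rubs with about 3 N and stays where it is pushed. The rod fully home pushes it to about 0.015.
- stopper: Loose steel stopper of 40 g closing the leaning vial: round head 27 mm in diameter and 28 mm tall (top edge bevelled above 22 mm), under it a plug 9.6 mm in diameter and 16 mm long that stands freely in the bore. Origin: centre of the head's underside, which rests on the vial's mouth; z: along its axis, from plug to head.
- stopper_mid (a point): Point on the stopper's axis 8 mm above the head's underside.
- foot: Old upright vial: the same glass tube standing upright in a round stone foot 80 mm in diameter. Fixed. Origin: centre of the foot's underside on the table; z up.
- foot_mouth (a point): Centre of the upright vial's mouth, 120 mm above the table.
- rod: Loose aluminium rod, 45 g, standing in the old upright vial. Shaft 9 mm in diameter and 85 mm long below a round collar 27 mm in diameter and 4 mm thick; above the collar a round grip 14 mm in diameter and 42 mm long. Origin: centre of the collar's underside, which rests on the vial's mouth; z: along the axis, from shaft to grip.
- bowl: Loose teal ceramic bowl, 144 mm across the rim, 55 mm tall, wall 4 mm. Origin: centre of its underside; z up.
- frame: Bystander: small acrylic photo frame 110 mm wide held upright in a chrome spring clamp, 128 mm tall. Origin: under its centre, on the table; the frame's width is along y.
- pen: Bystander: aluminium pen lying flat, 9 mm in diameter, 132 mm long along x. Origin: under its middle.
- coaster: Bystander: round dark silicone coaster, 96 mm in diameter, 6 mm thick. Origin: centre of its underside.
- candle: Bystander: green glass candle jar with a metal lid, 72 mm in diameter, 70 mm tall. Origin: centre of its underside.
- book: Bystander: small closed book 155 x 115 x 22 mm. Origin: centre of its underside.
- case: Bystander: black glasses case 155 x 55 x 34 mm. Origin: centre of its underside.
- fob: Bystander: black key fob 55 x 32 x 12 mm with a metal ring. Origin: centre of its underside.

How it is judged:
By the outcome, as a careful person would: the job done as asked, in the order asked, and still so for the second after the job is handed in, with the robot touching nothing.
It also fails if it takes over 59 s, if anything falls off the work surface, if the arm or the gripper's body presses on something with over 40 N, if the wrist force passes 120 N, or if a joint passes its speed limit or range.

## Working session

There is one attempt and no reset: what is moved stays moved. The work goes in short steps, Python scripts to look and compute and a tool call to move; the robot and the scene stay as the last step left them, time stands still between calls to the robot, and variables do not carry over. Pictures are saved under pics/ and viewed, at most 10 in all, crops included, and the job is handed in when it is done.

Besides the shell and the picture viewer there is one more tool, called by a JSON object that holds its "method" and its "body", one argument or row to a line. arm_command: Moves the arm, as the interface text tells. Its arguments: {"type":"object","properties":{"increments":{"type":"array","items":{"type":"object","properties":{"dx":{"type":"number"},"dy":{"type":"number"},"dz":{"type":"number"},"wx":{"type":"number"},"wy":{"type":"number"},"wz":{"type":"number"},"grip":{"type":"number"}}}}},"required":["increments"]}

```bash
mkdir -p pics; ls
python3 - <<'E'
from workcell import monitor, viewer, job
import numpy as np, cv2
print(monitor.get_obs())
for n in ("top","side"):
    p,d=viewer.camera(n); np.savez(f"{n}0.npz",p=p,d=d,**{k:np.array(v) for k,v in viewer.get_calibration(n).items() if k in("fovy","cx","cy","view")})
    print(n,viewer.get_calibration(n)); cv2.imwrite(f"pics/{n}0.png",p[:,:,::-1])
print(viewer.get_calibration("wrist"))
E
```

```text
pics
{'clock': 0.0, 'joint_pos': array([1.14599146e+00, 2.41413919e-01, 3.75348681e-03, 1.33518567e+00,
       1.86640026e-05, 1.57081807e+00]), 'joint_vel': array([ 0.00149219, -0.00058952,  0.00047521, -0.00021148,  0.00048642,
        0.00033114]), 'tau': array([-3.27094112e-04, -3.72320402e+01,  2.52407849e+01,  1.69144187e-02,
        1.72705336e-05, -5.76767007e-06]), 'eef_pos': array([0.20581397, 0.45500401, 0.23042364]), 'tool_rot': array([ 2.10819472e-01,  9.77524475e-01, -9.99892264e-04, -2.25167212e-04]), 'ft_force': array([-0.04880338, -0.2967097 ,  0.74649499]), 'ft_torque': array([-0.00658077,  0.04898975,  0.01858935]), 'grasp_force': 0.0, 'grip_width': 0.08506155721474173}
top {'fovy': 44.09840904979553, 'cx': 273.3019267171441, 'cy': 214.049931233451, 'view': array([[ 0.00940008, -0.99974866, -0.02035308,  0.01604219],
       [ 0.98669769,  0.00597005,  0.16245625, -0.58448127],
       [-0.16229391, -0.02160944,  0.98650581, -1.38980305],
       [ 0.        ,  0.        ,  0.        ,  1.        ]])}
side {'fovy': 49.272072183627316, 'cx': 283.22890693249184, 'cy': 211.85093431665996, 'view': array([[ 0.76453078, -0.64455547,  0.00639793, -0.41623882],
       [ 0.41615332,  0.50114588,  0.75872869, -0.33079875],
       [-0.49224902, -0.57740892,  0.65137535, -0.88810702],
       [ 0.        ,  0.        ,  0.        ,  1.        ]])}
{'fovy': 58.882575343510105, 'cx': 283.5433243955293, 'cy': 212.2308195169058, 'view': array([[ 0.41157736,  0.91137306, -0.00179636, -0.49899957],
       [-0.87776323,  0.39586723, -0.26985339,  0.03310597],
       [-0.24522599,  0.11264233,  0.96289975, -0.37899794],
       [ 0.        ,  0.        ,  0.        ,  1.        ]])}
```

View pics/top0.png

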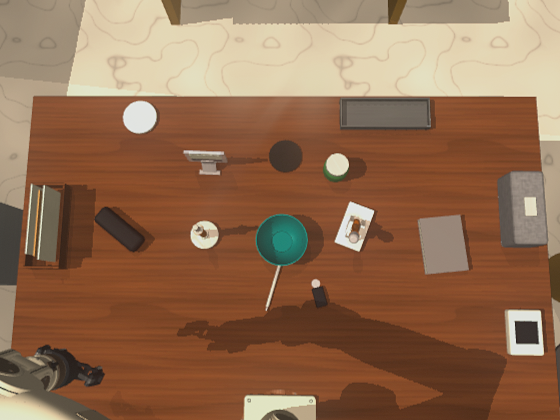

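View pics/side0.png

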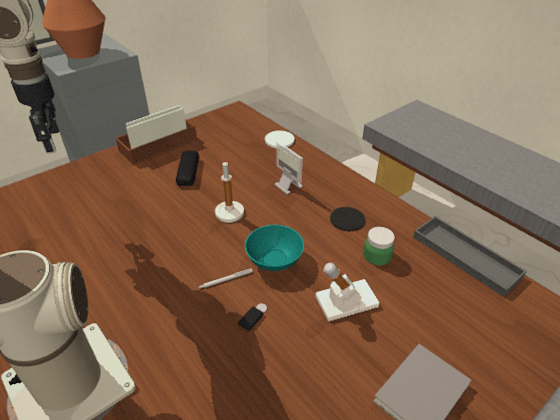

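The top view shows the leaning vial's stopper at about (353,238), its cradle at (355,227), the rod and foot at (204,235), and the bowl at (282,240). In the side view the stopper is at (331,269), the rod grip at (226,171), and the bowl at (275,250).

```bash
cat > h.py <<'E'
import numpy as np
def load(n): return dict(np.load(n+".npz"))
def cloud(D):
    d=D['d']; f=d.shape[0]/2/np.tan(np.radians(float(D['fovy']))/2)
    v,u=np.mgrid[:d.shape[0],:d.shape[1]]
    P=np.stack([(u-D['cx'])/f*d,-(v-D['cy'])/f*d,-d],-1)
    V=D['view']; W=(P-V[:3,3])@V[:3,:3]; W[d==0]=np.nan
    return W
def proj(D,p):
    f=D['d'].shape[0]/2/np.tan(np.radians(float(D['fovy']))/2)
    c=np.asarray(p)@D['view'][:3,:3].T+D['view'][:3,3]
    return D['cx']+f*c[...,0]/-c[...,2], D['cy']-f*c[...,1]/-c[...,2]
E
python3 - <<'E'
from h import *
np.set_printoptions(precision=4,suppress=True)
def s(W,z,r,b): # box u0,u1,v0,v1
    P=W[b[2]:b[3],b[0]:b[1]].reshape(-1,3); m=(P[:,2]>z[0])&(P[:,2]<z[1]); Q=P[m]
    print(r,len(Q),'med',np.median(Q,0),'min',np.percentile(Q,2,axis=0),'max',np.percentile(Q,98,axis=0))
for n,B in (("top",dict(st=(335,376,200,255),rod=(185,225,215,252),bowl=(250,315,208,272),table=(150,180,300,320))),("side",dict(st=(315,382,255,322),rod=(210,250,155,225),bowl=(240,310,222,275),table=(430,460,320,350)))):
    W=cloud(load(n+"0")); print(n)
    s(W,(-.05,.05),'table',B['table'])
    s(W,(.115,.2),'stopper',B['st']); s(W,(.01,.025),'plate',B['st']); s(W,(.03,.1),'cradle',B['st'])
    s(W,(.128,.2),'rodgrip',B['rod']); s(W,(.012,.06),'foot',B['rod']); s(W,(.03,.115),'tube',B['rod'])
    s(W,(.049,.08),'rim',B['bowl'])
    P=W[B['rod'][2]:B['rod'][3],B['rod'][0]:B['rod'][1]].reshape(-1,3); print(np.histogram(P[:,2][np.isfinite(P[:,2])],bins=np.arange(-.01,.2,.01))[0])
    P=W[B['st'][2]:B['st'][3],B['st'][0]:B['st'][1]].reshape(-1,3); print(np.histogram(P[:,2][np.isfinite(P[:,2])],bins=np.arange(-.01,.2,.01))[0])
E
```

```text
top
table 597 med [ 0.321   0.3234 -0.0002] min [ 0.294   0.2823 -0.0069] max [0.3463 0.3639 0.0066]
stopper 113 med [ 0.5112 -0.1894  0.1342] min [ 0.4964 -0.2047  0.1163] max [ 0.5292 -0.1774  0.1415]
plate 782 med [ 0.5685 -0.2083  0.0159] min [ 0.4922 -0.255   0.0104] max [ 0.6192 -0.1588  0.0223]
cradle 234 med [ 0.5488 -0.2004  0.0604] min [ 0.5245 -0.2295  0.0335] max [ 0.5783 -0.1797  0.0961]
rodgrip 44 med [0.5281 0.2146 0.164 ] min [0.5219 0.2073 0.1283] max [0.5383 0.2225 0.1698]
foot 382 med [0.5223 0.209  0.0164] min [0.4944 0.1801 0.0122] max [0.5631 0.249  0.0384]
tube 47 med [0.5236 0.2085 0.0522] min [0.5181 0.2029 0.0304] max [0.5354 0.2219 0.0914]
rim 330 med [ 0.5149 -0.0082  0.0538] min [ 0.4433 -0.0724  0.0494] max [0.5807 0.067  0.0595]
[449 461 381  42  18   5   2   9   3   8   2   0   8  52   1   6   5  23
   1   0]
[525 575 703  91  21  36  58  74  23   8  14   4  15  17  78   6   0   0
   0   0]
side
table 894 med [ 0.6534 -0.4042 -0.    ] min [ 0.6092 -0.4371 -0.0029] max [ 0.6999 -0.3692  0.0029]
stopper 177 med [ 0.5077 -0.1964  0.1318] min [ 0.4974 -0.2057  0.1161] max [ 0.5256 -0.181   0.1397]
plate 1115 med [ 0.55   -0.2177  0.0158] min [ 0.4928 -0.2577  0.0108] max [ 0.6931 -0.157   0.0225]
cradle 584 med [ 0.5353 -0.2095  0.0565] min [ 0.5172 -0.2328  0.0315] max [ 0.6885 -0.1792  0.0958]
rodgrip 77 med [0.5283 0.2117 0.1515] min [0.5236 0.2071 0.1308] max [0.5372 0.2207 0.1666]
foot 371 med [0.5247 0.2081 0.0163] min [0.4966 0.1802 0.0121] max [0.5641 0.2452 0.0562]
tube 198 med [0.5265 0.2089 0.0721] min [0.5202 0.2037 0.0309] max [0.54   0.2189 0.1129]
rim 385 med [0.5223 0.0128 0.0535] min [ 0.4435 -0.0721  0.0492] max [0.5821 0.0668 0.057 ]
[1181  908  338   29   32   24   19   22   24   23   22   22   24   45
   18   17   20   21    0    0]
[1208 1288 1053  125  103   93  181  102   45   28   32   27   37   53
   96    4    0    0    0    0]
```

```bash
cat >> h.py <<'E'
from scipy.spatial.transform import Rotation as R
def rel(p0,q0,p1,R1):
    R0=R.from_quat(q0); return (R0.inv().apply(np.asarray(p1)-p0)*100).round(3),(R0.inv()*R1).as_rotvec().round(4)
def tool(a,yv):
    "tool rotation with z=-a, y along yv"
    z=-a/np.linalg.norm(a); y=yv-z*(yv@z); y/=np.linalg.norm(y); return R.from_matrix(np.c_[np.cross(y,z),y,z])
E
python3 - <<'E'
from h import *; import cv2
np.set_printoptions(precision=4,suppress=True)
for n,b in (("top",(330,380,198,258)),("side",(310,385,250,325))):
    W=cloud(load(n+"0")); P=W[b[2]:b[3],b[0]:b[1]].reshape(-1,3)
    Q=P[(abs(P[:,2]-.016)<(.005))&(P[:,0]<.64)]
    r=cv2.minAreaRect((Q[:,:2]*1000).astype(np.float32)); print(n,r,cv2.boxPoints(r))
    H=P[P[:,2]>.116]; 
    print(H[np.argsort(H[:,2])][::8])
    Z=P[P[:,2]>.03]
    c,ax=cv2.PCACompute(Z[Z[:,0]<.64].astype(np.float64),mean=None)[:2]; print(c,ax[0])
from workcell import viewer,monitor
o=monitor.get_obs(); V=viewer.get_calibration("wrist")["view"]
T=R.from_quat(o['tool_rot']); cw=-V[:3,:3].T@V[:3,3]
print('cam in tool',T.inv().apply(cw-o['eef_pos']),'axes',T.as_matrix().T@V[:3,:3].T)
E
```

```text
top ((557.3131713867188, -208.0820770263672), (142.98886108398438, 123.54122161865234), 9.083650588989258) [[ 476.9632 -158.3734]
 [ 496.4675 -280.3653]
 [ 637.6631 -257.7907]
 [ 618.1588 -135.7989]]
[[ 0.5294 -0.1874  0.1162]
 [ 0.5264 -0.1869  0.1194]
 [ 0.5205 -0.181   0.124 ]
 [ 0.4991 -0.1802  0.1282]
 [ 0.5068 -0.2006  0.1308]
 [ 0.5142 -0.1774  0.1321]
 [ 0.5064 -0.1976  0.1336]
 [ 0.5036 -0.1846  0.1343]
 [ 0.5165 -0.1873  0.1349]
 [ 0.5035 -0.1947  0.1358]
 [ 0.5189 -0.1871  0.1368]
 [ 0.5163 -0.1921  0.1374]
 [ 0.5058 -0.1918  0.1387]
 [ 0.5056 -0.1891  0.1398]]
[[ 0.5372 -0.1983  0.0842]] [-0.4841  0.1729  0.8578]
side ((556.8726196289062, -208.65660095214844), (77.93226623535156, 126.00645446777344), 68.37765502929688) [[ 483.9442 -221.6649]
 [ 601.084  -268.0967]
 [ 629.801  -195.6483]
 [ 512.6613 -149.2165]]
[[ 0.5031 -0.1978  0.116 ]
 [ 0.5071 -0.1994  0.1176]
 [ 0.5016 -0.1961  0.1188]
 [ 0.5258 -0.2008  0.1209]
 [ 0.5135 -0.204   0.1231]
 [ 0.5027 -0.2002  0.1245]
 [ 0.5251 -0.1952  0.1258]
 [ 0.5011 -0.1986  0.1274]
 [ 0.5173 -0.2025  0.1283]
 [ 0.5045 -0.2008  0.1299]
 [ 0.5024 -0.1823  0.1309]
 [ 0.4956 -0.1892  0.1323]
 [ 0.505  -0.1794  0.1327]
 [ 0.5126 -0.2009  0.1333]
 [ 0.5017 -0.1857  0.1342]
 [ 0.5029 -0.1843  0.1352]
 [ 0.5017 -0.1913  0.1359]
 [ 0.5056 -0.1989  0.1365]
 [ 0.5054 -0.1961  0.1374]
 [ 0.5079 -0.1848  0.1381]
 [ 0.5077 -0.1994  0.1385]
 [ 0.517  -0.1901  0.1393]]
[[ 0.53   -0.2065  0.0763]] [-0.3763  0.2124  0.9018]
cam in tool [ 0.0707 -0.0001 -0.1424] axes [[ 0.0006  0.9629  0.2699]
 [ 1.     -0.0006 -0.0002]
 [-0.      0.2699 -0.9629]]
```

```bash
cat >> h.py <<'E'
yaw=np.radians(-21.6); L=np.array([np.cos(yaw),np.sin(yaw),0]); A=-.5*L+np.array([0,0,np.sqrt(.75)]); Y=np.array([-L[1],L[0],0])
RT=tool(A,Y)
E
python3 - <<'E'
from h import *
from workcell import monitor
o=monitor.get_obs(); M=np.array([.5185,-.1936,.112])
print(RT.as_matrix(), M+A*.14); print(rel(o['eef_pos'],o['tool_rot'],M+A*.14,RT))
E
```

```text
[[-8.05210057e-01  3.68124553e-01  4.64888243e-01]
 [ 3.18805214e-01  9.29776486e-01 -1.84062276e-01]
 [-5.00000000e-01  1.38777878e-17 -8.66025404e-01]] [ 0.45341565 -0.16783128  0.23324356]
(array([-48.23 , -46.55 ,  -0.187]), array([-0.0143, -0.5236, -0.0462]))
```

{"method": "arm_command", "body": {
  "increments": [
    {"dx":-24.1,"dy":-23.3,"dz":-0.2},
    {"dx":-24.1,"dy":-23.3,"dz":-0.2},
    {"dx":-24.1,"dy":-23.3,"dz":-0.2},
    {"dx":-24.1,"dy":-23.3,"dz":-0.2},
    {"dx":-24.1,"dy":-23.3,"dz":-0.2},
    {"dx":-24.1,"dy":-23.3,"dz":-0.2},
    {"dx":-24.1,"dy":-23.3,"dz":-0.2},
    {"dx":-24.1,"dy":-23.3,"dz":-0.2}
  ]
}}

```text
validation failed for argument at $.in...
```

{"method": "arm_command", "body": {
  "increments": [
    {"dx":-24.1,"dy":-23.3,"dz":0.0,"wx":-0.014,"wy":-0.524,"wz":-0.046},
    {"dx":-24.1,"dy":-23.3,"dz":0.0,"wx":-0.014,"wy":-0.524,"wz":-0.046},
    {"dx":-24.1,"dy":-23.3,"dz":0.0,"wx":-0.014,"wy":-0.524,"wz":-0.046},
    {"dx":-24.1,"dy":-23.3,"dz":0.0,"wx":-0.014,"wy":-0.524,"wz":-0.046},
    {"dx":-24.1,"dy":-23.3,"dz":0.0,"wx":-0.014,"wy":-0.524,"wz":-0.046},
    {"dx":-24.1,"dy":-23.3,"dz":0.0,"wx":-0.014,"wy":-0.524,"wz":-0.046},
    {"dx":-24.1,"dy":-23.3,"dz":0.0,"wx":-0.014,"wy":-0.524,"wz":-0.046},
    {"dx":-24.1,"dy":-23.3,"dz":0.0,"wx":-0.014,"wy":-0.524,"wz":-0.046}
  ]
}}

```text
validation failed for argument at $.in...
```

{"method": "arm_command", "body": {
  "increments": [
    {"dx":-24.1,"dy":-23.3,"dz":-0.2,"wx":0,"wy":0,"wz":0,"grip":8.5},
    {"dx":-24.1,"dy":-23.3,"dz":-0.2,"wx":0,"wy":0,"wz":0,"grip":8.5},
    {"dx":-24.1,"dy":-23.3,"dz":-0.2,"wx":0,"wy":0,"wz":0,"grip":8.5},
    {"dx":-24.1,"dy":-23.3,"dz":-0.2,"wx":0,"wy":0,"wz":0,"grip":8.5},
    {"dx":-24.1,"dy":-23.3,"dz":-0.2,"wx":0,"wy":0,"wz":0,"grip":8.5},
    {"dx":-24.1,"dy":-23.3,"dz":-0.2,"wx":0,"wy":0,"wz":0,"grip":8.5},
    {"dx":-24.1,"dy":-23.3,"dz":-0.2,"wx":0,"wy":0,"wz":0,"grip":8.5},
    {"dx":-24.1,"dy":-23.3,"dz":-0.2,"wx":0,"wy":0,"wz":0,"grip":8.5}
  ]
}}

```text
clock: 0.9
eef_pos: [0.3303, 0.1405, 0.2332]
tool_rot: [0.214, 0.977, -0.001, 0.0]
ft_force: [-0.5, 1.4, 0.2]
grip_width: 0.0851
grasp_force: 0.0
```

Works. Next, the hover with tilt.

{"method": "arm_command", "body": {
  "increments": [
    {"dx":-24.1,"dy":-23.3,"dz":0,"wx":-0.014,"wy":-0.524,"wz":-0.046,"grip":8.5},
    {"dx":-24.1,"dy":-23.3,"dz":0,"wx":-0.014,"wy":-0.524,"wz":-0.046,"grip":8.5},
    {"dx":-24.1,"dy":-23.3,"dz":0,"wx":-0.014,"wy":-0.524,"wz":-0.046,"grip":8.5},
    {"dx":-24.1,"dy":-23.3,"dz":0,"wx":-0.014,"wy":-0.524,"wz":-0.046,"grip":8.5},
    {"dx":-24.1,"dy":-23.3,"dz":0,"wx":-0.014,"wy":-0.524,"wz":-0.046,"grip":8.5},
    {"dx":-24.1,"dy":-23.3,"dz":0,"wx":-0.014,"wy":-0.524,"wz":-0.046,"grip":8.5},
    {"dx":-24.1,"dy":-23.3,"dz":0,"wx":-0.014,"wy":-0.524,"wz":-0.046,"grip":8.5},
    {"dx":-24.1,"dy":-23.3,"dz":0,"wx":-0.014,"wy":-0.524,"wz":-0.046,"grip":8.5},
    {"dx":-24.1,"dy":-23.3,"dz":0,"wx":-0.014,"wy":-0.524,"wz":-0.046,"grip":8.5},
    {"dx":-24.1,"dy":-23.3,"dz":0,"wx":-0.014,"wy":-0.524,"wz":-0.046,"grip":8.5}
  ]
}}

```text
clock: 1.9
eef_pos: [0.4527, -0.1663, 0.2325]
tool_rot: [0.181, 0.949, -0.047, 0.254]
ft_force: [-0.0, 0.6, -0.9]
grip_width: 0.0852
grasp_force: 0.0
```

```bash
cat >> h.py <<'E'
def snap(n,f,save=True):
    from workcell import viewer; import cv2
    c=viewer.get_calibration(n); p,d=viewer.camera(n)
    np.savez(f+".npz",p=p,d=d,**{k:np.array(c[k]) for k in("fovy","cx","cy","view")}); cv2.imwrite(f"pics/{f}.png",p[:,:,::-1]); return load(f)
E
python3 - <<'E'
from h import *
from workcell import monitor
np.set_printoptions(precision=4,suppress=True)
D=snap("wrist","w1"); o=monitor.get_obs(); print(o['joint_pos'],o['eef_pos'],rel(o['eef_pos'],o['tool_rot'],[.45342,-.16783,.23324],RT))
M=np.array([.5185,-.1936,.112]); print(proj(D,M),proj(D,M+.028*A))
E
```

```text
[-0.3424 -0.1716 -0.5665  0.6532 -0.0146  0.0291] [ 0.4528 -0.1661  0.2327] (array([-0.129, -0.139,  0.017]), array([ 0.0027, -0.0007,  0.0008]))
(np.float64(281.4377544589683), np.float64(203.1751256371826)) (np.float64(281.33530814275696), np.float64(212.78947109717765))
```

View pics/w1.png

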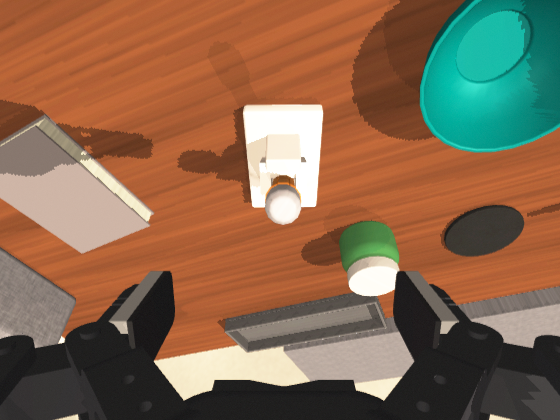

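The wrist picture shows the stopper head at about (283,204), radius about 18 px, with the plate running from (245,105) to (320,205). The fingers straddle it in the lower part of the image.

Run:
```python
from h import *; import cv2
from scipy.optimize import least_squares
np.set_printoptions(precision=4,suppress=True)
M0=np.array([.5185,-.1936,.112]); X=RT.as_matrix()[:,0]
F=np.c_[X,Y,A]
for n in("w1","top0","side0"):
    W=cloud(load(n)).reshape(-1,3); W=W[np.isfinite(W[:,0])]; Q=(W-M0)@F
    H=Q[(np.hypot(Q[:,0],Q[:,1])<.03)&(Q[:,2]>.003)&(Q[:,2]<.05)]
    T=H[H[:,2]>np.percentile(H[:,2],97)-.004]
    S=H[(H[:,2]>.004)&(H[:,2]<.021)]
    print(n,len(H),'top h',np.median(T[:,2]),'top c',T.mean(0),'min',H.min(0),'max',H.max(0))
    if len(S)>8:
        r=least_squares(lambda c:np.hypot(S[:,0]-c[0],S[:,1]-c[1])-.0135,[0,0],loss='soft_l1',f_scale=.001); print(' side fit',r.x,len(S),np.std(r.fun))
D=load("w1"); W=cloud(D); b=W[95:215,235:330].reshape(-1,3); Q=b[abs(b[:,2]-.016)<.003]
r=cv2.minAreaRect((Q[:,:2]*1000).astype(np.float32)); print(len(Q),r)
Qh=((W-M0)@F)[...,2]; 
m=(np.hypot(*np.moveaxis(((W-M0)@F)[...,:2],-1,0))<.03)&(Qh>.004)
v,u=np.nonzero(m); print('pix',u.min(),u.max(),v.min(),v.max(),u.mean(),v.mean())
```

```text
w1 1160 top h 0.029235245851869478 top c [0.0038 0.0009 0.0291] min [-0.0099 -0.0119  0.0031] max [0.0163 0.0135 0.032 ]
 side fit [0.0026 0.0009] 142 0.00015912560530448338
top0 104 top h 0.02927570801829689 top c [0.0009 0.     0.0294] min [-0.0124 -0.0127  0.0033] max [0.0118 0.0136 0.0349]
 side fit [0.0018 0.0008] 23 0.0008501600704444453
side0 171 top h 0.02744671417119848 top c [-0.0002 -0.0012  0.0275] min [-0.0133 -0.0145  0.0031] max [0.0128 0.01   0.0305]
 side fit [0.0001 0.001 ] 66 0.0008571551623209505
3959 ((554.2162475585938, -206.18698120117188), (74.88526916503906, 125.4509506225586), 69.06417083740234)
pix 148 407 184 419 278.2289439931595 377.8316588285592
```

```bash
sed -i 's/radians(-21.6)/radians(-21.1)/' h.py
cat >> h.py <<'E'
M=np.array([.5185,-.1936,.112])+.0025*RT.as_matrix()[:,0]+.0009*Y+.0005*A
def now():
    from workcell import monitor; o=monitor.get_obs(); return o['eef_pos'],o['tool_rot']
E
python3 -c "
from h import *
print(M,rel(*now(),M+.06*A,RT),rel(*now(),M+.003*A,RT))"
```

```text
[ 0.51657086 -0.19189093  0.11118301] (array([ 0.116, -0.099,  7.967]), array([-0.0017, -0.0007, -0.0067])) (array([ 0.112, -0.089, 13.667]), array([-0.0017, -0.0007, -0.0067]))
```

{"method": "arm_command", "body": {
  "increments": [
    {"dx":0.1,"dy":-0.1,"dz":4,"wx":0,"wy":0,"wz":-0.007,"grip":8.5},
    {"dx":0.1,"dy":-0.1,"dz":8,"wx":0,"wy":0,"wz":-0.007,"grip":7.5},
    {"dx":0.1,"dy":-0.1,"dz":8,"wx":0,"wy":0,"wz":-0.007,"grip":7},
    {"dx":0.1,"dy":-0.1,"dz":8,"wx":0,"wy":0,"wz":-0.007,"grip":6},
    {"dx":0.1,"dy":-0.1,"dz":8,"wx":0,"wy":0,"wz":-0.007,"grip":6}
  ]
}}

```text
clock: 2.45
eef_pos: [0.4899, -0.1822, 0.1652]
tool_rot: [0.177, 0.949, -0.049, 0.256]
ft_force: [0.3, -0.2, -0.0]
grip_width: 0.06
grasp_force: 0.0
```

Run:
```python
from h import *
from scipy.optimize import least_squares
np.set_printoptions(precision=4,suppress=True)
D=snap("wrist","w2"); print(rel(*now(),M+.003*A,RT))
F=np.c_[RT.as_matrix()[:,0],Y,A]; W=cloud(D).reshape(-1,3); W=W[np.isfinite(W[:,0])]; Q=(W-M)@F
H=Q[(np.hypot(Q[:,0],Q[:,1])<.02)&(Q[:,2]>.003)&(Q[:,2]<.045)]; print(H.min(0),H.max(0))
S=H[(H[:,2]>.004)&(H[:,2]<.021)]; T=H[H[:,2]>.026]
r=least_squares(lambda c:np.hypot(S[:,0]-c[0],S[:,1]-c[1])-.0135,[0,0],loss='soft_l1',f_scale=.001); print(r.x,len(S),np.std(r.fun),T.mean(0),np.median(T,0))
```

```text
(array([0.319, 0.089, 5.828]), array([-0.0024,  0.0041, -0.0005]))
[-0.0125 -0.0128  0.0032] [0.014  0.0134 0.0307]
[0.0002 0.0001] 382 0.0002016372358018382 [ 0.0016 -0.      0.0285] [0.0018 0.0002 0.0287]
```

{"method": "arm_command", "body": {
  "increments": [
    {"dx":0.3,"dy":0.1,"dz":2,"wx":0,"wy":0,"wz":0,"grip":6},
    {"dx":0.3,"dy":0.1,"dz":4,"wx":0,"wy":0,"wz":0,"grip":6},
    {"dx":0.3,"dy":0.1,"dz":5.6,"wx":0,"wy":0,"wz":0,"grip":6},
    {"dx":0.3,"dy":0.1,"dz":5.6,"wx":0,"wy":0,"wz":0,"grip":6},
    {"dx":0.3,"dy":0.1,"dz":5.6,"wx":0,"wy":0,"wz":0,"grip":6}
  ]
}}

```text
clock: 3.0
eef_pos: [0.5136, -0.1913, 0.115]
tool_rot: [0.178, 0.949, -0.049, 0.255]
ft_force: [0.3, -0.9, 0.5]
grip_width: 0.06
grasp_force: 0.0
```

```bash
python3 -c "
from h import *
print(rel(*now(),M+.003*A,RT))"
```

```text
(array([-0.067,  0.054,  0.179]), array([-0.003 ,  0.0023, -0.0015]))
```

{"method": "arm_command", "body": {
  "increments": [
    {"dx":-0.05,"dy":0.05,"dz":0.1,"wx":0,"wy":0,"wz":0,"grip":4},
    {"dx":-0.05,"dy":0.05,"dz":0.1,"wx":0,"wy":0,"wz":0,"grip":3},
    {"dx":-0.05,"dy":0.05,"dz":0.1,"wx":0,"wy":0,"wz":0,"grip":2},
    {"dx":-0.05,"dy":0.05,"dz":0.1,"wx":0,"wy":0,"wz":0,"grip":2},
    {"dx":-0.05,"dy":0.05,"dz":0.1,"wx":0,"wy":0,"wz":0,"grip":2},
    {"dx":-0.05,"dy":0.05,"dz":0.1,"wx":0,"wy":0,"wz":0,"grip":2}
  ]
}}

```text
clock: 3.6
eef_pos: [0.5147, -0.1913, 0.1144]
tool_rot: [0.178, 0.949, -0.049, 0.256]
ft_force: [-4.0, 1.1, 6.3]
grip_width: 0.0241
grasp_force: 58.4
```

Run:
```python
from h import *
np.set_printoptions(precision=4,suppress=True)
print(rel(*now(),M,RT))
D=snap("wrist","w3"); F=np.c_[RT.as_matrix()[:,0],Y,A]; W=cloud(D).reshape(-1,3); W=W[np.isfinite(W[:,0])]; Q=(W-M)@F
H=Q[(abs(Q[:,1])<.009)&(abs(Q[:,0])<.02)&(Q[:,2]>.003)&(Q[:,2]<.045)]; print(H.min(0),H.max(0),np.percentile(H[:,2],90))
import cv2; cv2.imwrite("pics/w3c.png",cv2.resize(D['p'][150:420,130:430,::-1],None,fx=2,fy=2))
```

```text
(array([-0.004,  0.014,  0.376]), array([-0.0031,  0.0028, -0.0017]))
[-0.0117 -0.009   0.003 ] [0.0145 0.009  0.0309] 0.029299172345354063
```

View pics/w3c.png

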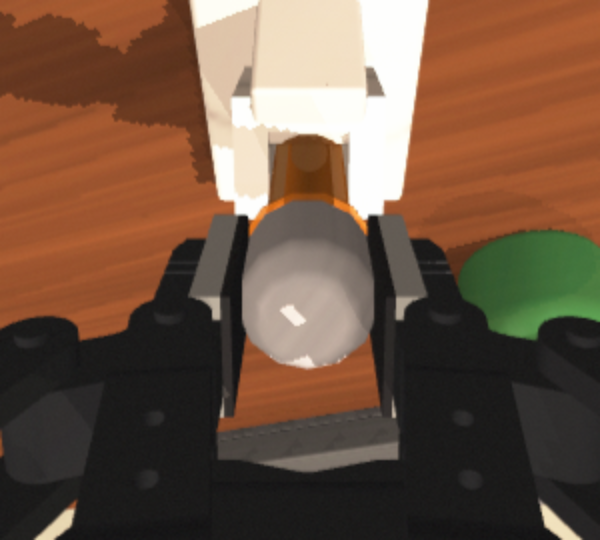

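The wrist crop shows the head squarely between the parallel pads, at about (308,290), with the amber lip below it. Pulling along the axis.

{"method": "arm_command", "body": {
  "increments": [
    {"dx":0,"dy":0,"dz":-0.5,"wx":0,"wy":0,"wz":0,"grip":2},
    {"dx":0,"dy":0,"dz":-1,"wx":0,"wy":0,"wz":0,"grip":2},
    {"dx":0,"dy":0,"dz":-2,"wx":0,"wy":0,"wz":0,"grip":2},
    {"dx":0,"dy":0,"dz":-3,"wx":0,"wy":0,"wz":0,"grip":2},
    {"dx":0,"dy":0,"dz":-5,"wx":0,"wy":0,"wz":0,"grip":2},
    {"dx":0,"dy":0,"dz":-5,"wx":0,"wy":0,"wz":0,"grip":2}
  ]
}}

```text
clock: 4.25
eef_pos: [0.4917, -0.1822, 0.1591]
tool_rot: [0.178, 0.949, -0.049, 0.257]
ft_force: [0.2, -0.3, 0.2]
grip_width: 0.0241
grasp_force: 59.0
```

Run:
```python
from h import *
np.set_printoptions(precision=4,suppress=True)
p,q=now(); D=snap("wrist","w4"); W=cloud(D).reshape(-1,3); W=W[np.isfinite(W[:,0])]
Q=R.from_quat(q).inv().apply(W-p); H=Q[(abs(Q[:,1])<.009)&(abs(Q[:,0])<.02)&(abs(Q[:,2])<.045)]; print(len(H),H.min(0),H.max(0),np.percentile(H[:,2],5))
B=np.array([.512,-.0027,.0]); down=tool(np.array([0,0,1.]),Y)
print(p,rel(p,q,B+[0,0,.15],down),rel(p,q,B+[0,0,.15],RT))
```

```text
3760 [-0.0113 -0.009  -0.0273] [0.0142 0.009  0.0027] -0.025782273894514846
[ 0.4917 -0.1822  0.1591] (array([ 4.431, 17.469, -1.569]), array([-0.0025,  0.5286, -0.0024])) (array([ 4.431, 17.469, -1.569]), array([-0.003 ,  0.005 , -0.0016]))
```

{"method": "arm_command", "body": {
  "increments": [
    {"dx":4.4,"dy":17.5,"dz":-1.6,"wx":0,"wy":0.529,"wz":0,"grip":2},
    {"dx":4.4,"dy":17.5,"dz":-1.6,"wx":0,"wy":0.529,"wz":0,"grip":2},
    {"dx":4.4,"dy":17.5,"dz":-1.6,"wx":0,"wy":0.529,"wz":0,"grip":2},
    {"dx":4.4,"dy":17.5,"dz":-1.6,"wx":0,"wy":0.529,"wz":0,"grip":2},
    {"dx":4.4,"dy":17.5,"dz":-1.6,"wx":0,"wy":0.529,"wz":0,"grip":2},
    {"dx":4.4,"dy":17.5,"dz":-1.6,"wx":0,"wy":0.529,"wz":0,"grip":2},
    {"dx":4.4,"dy":17.5,"dz":-1.6,"wx":0,"wy":0.529,"wz":0,"grip":2}
  ]
}}

```text
clock: 5.0
eef_pos: [0.5107, -0.0029, 0.147]
tool_rot: [0.185, 0.983, -0.001, -0.003]
ft_force: [-0.2, 0.1, 0.6]
grip_width: 0.0241
grasp_force: 59.1
```

Run:
```python
from h import *
np.set_printoptions(precision=4,suppress=True)
p,q=now(); print(p,q)
W=cloud(load("top0"))[205:275,250:315].reshape(-1,3); H=W[np.hypot(W[:,0]-.512,W[:,1]+.0027)<.02]; print(np.median(H,0))
print(rel(p,q,[.512,-.0027,.038],tool(np.array([0,0,1.]),Y)))
```

```text
[ 0.5107 -0.0029  0.147 ] [ 0.1849  0.9828 -0.0008 -0.003 ]
[ 0.5117 -0.0024  0.0049]
(array([-0.174,  0.094, 10.896]), array([-0.0027, -0.0055, -0.0036]))
```

{"method": "arm_command", "body": {
  "increments": [
    {"dx":0,"dy":0,"dz":4,"wx":0,"wy":0,"wz":0,"grip":2},
    {"dx":0,"dy":0,"dz":8,"wx":0,"wy":0,"wz":0,"grip":2},
    {"dx":0,"dy":0,"dz":11,"wx":0,"wy":0,"wz":0,"grip":2},
    {"dx":0,"dy":0,"dz":11.2,"wx":0,"wy":0,"wz":0,"grip":2},
    {"dx":0,"dy":0,"dz":11.2,"wx":0,"wy":0,"wz":0,"grip":2},
    {"dx":0,"dy":0,"dz":11.2,"wx":0,"wy":0,"wz":0,"grip":3},
    {"dx":0,"dy":0,"dz":11.2,"wx":0,"wy":0,"wz":0,"grip":4},
    {"dx":0,"dy":0,"dz":11.2,"wx":0,"wy":0,"wz":0,"grip":4},
    {"dx":0,"dy":0,"dz":11.2,"wx":0,"wy":0,"wz":0,"grip":4.4},
    {"dx":0,"dy":0,"dz":11.2,"wx":0,"wy":0,"wz":0,"grip":4.4}
  ]
}}

```text
clock: 6.0
eef_pos: [0.5113, -0.0022, 0.0362]
tool_rot: [0.184, 0.983, -0.0, -0.002]
ft_force: [0.6, -0.4, 0.4]
grip_width: 0.0443
grasp_force: 0.0
```

{"method": "arm_command", "body": {
  "increments": [
    {"dx":0,"dy":0,"dz":-2,"wx":0,"wy":0,"wz":0,"grip":4.4},
    {"dx":0,"dy":0,"dz":-6,"wx":0,"wy":0,"wz":0,"grip":4.4},
    {"dx":0,"dy":0,"dz":-11,"wx":0,"wy":0,"wz":0,"grip":5},
    {"dx":0,"dy":0,"dz":-16,"wx":0,"wy":0,"wz":0,"grip":5},
    {"dx":0,"dy":0,"dz":-21,"wx":0,"wy":0,"wz":0,"grip":6},
    {"dx":0,"dy":0,"dz":-21,"wx":0,"wy":0,"wz":0,"grip":6},
    {"dx":0,"dy":0,"dz":-21,"wx":0,"wy":0,"wz":0,"grip":6}
  ]
}}

```text
clock: 6.7
eef_pos: [0.513, -0.0022, 0.2473]
tool_rot: [0.184, 0.983, -0.0, -0.001]
ft_force: [0.4, -0.2, -0.5]
grip_width: 0.0601
grasp_force: 0.0
```

Run:
```python
from h import *
np.set_printoptions(precision=4,suppress=True)
p,q=now(); print(p,q)
D=snap("wrist","w5"); W=cloud(D).reshape(-1,3); W=W[np.isfinite(W[:,0])]
H=W[(np.hypot(W[:,0]-.512,W[:,1]+.003)<.045)&(W[:,2]<.08)&(W[:,2]>.02)]; print(len(H),H.mean(0),H.max(0))
print(rel(p,q,[.5295,.2145,.265],tool(np.array([0,0,1.]),np.array([-.375,.927,0]))))
print(rel(p,q,[.5295,.2145,.265],tool(np.array([0,0,1.]),Y)))
```

```text
[ 0.513  -0.0022  0.2473] [ 0.1845  0.9828 -0.0001 -0.0006]
667 [ 0.5099 -0.0016  0.0455] [0.5249 0.011  0.0506]
(array([ 6.323, 20.789, -1.773]), array([-0.0001, -0.0013, -0.7555]))
(array([ 6.323, 20.789, -1.773]), array([-0.0005, -0.0012, -0.0028]))
```

The stopper is in the bowl: the depth shows it at (0.510,-0.002), top 0.05 m. Next, the rod.

{"method": "arm_command", "body": {
  "increments": [
    {"dx":6.3,"dy":20.8,"dz":-1.8,"wx":0,"wy":0,"wz":0,"grip":6},
    {"dx":6.3,"dy":20.8,"dz":-1.8,"wx":0,"wy":0,"wz":0,"grip":6},
    {"dx":6.3,"dy":20.8,"dz":-1.8,"wx":0,"wy":0,"wz":0,"grip":6},
    {"dx":6.3,"dy":20.8,"dz":-1.8,"wx":0,"wy":0,"wz":0,"grip":6},
    {"dx":6.3,"dy":20.8,"dz":-1.8,"wx":0,"wy":0,"wz":0,"grip":6},
    {"dx":6.3,"dy":20.8,"dz":-1.8,"wx":0,"wy":0,"wz":0,"grip":6},
    {"dx":6.3,"dy":20.8,"dz":-1.8,"wx":0,"wy":0,"wz":0,"grip":6}
  ]
}}

```text
clock: 7.45
eef_pos: [0.5281, 0.2139, 0.2617]
tool_rot: [0.184, 0.983, -0.002, -0.004]
ft_force: [-0.1, 0.4, 1.0]
grip_width: 0.0599
grasp_force: 0.0
```

```bash
cat > rod.py <<'E'
from h import *; import sys
from scipy.optimize import least_squares
np.set_printoptions(precision=4,suppress=True)
p,q=now(); D=snap("wrist",sys.argv[1]); W=cloud(D).reshape(-1,3); W=W[np.isfinite(W[:,0])]
r0=np.array([.5295,.2145]); H=W[(np.hypot(*(W[:,:2]-r0).T)<.02)&(W[:,2]>.1)&(W[:,2]<.18)]
print(p,len(H),H.max(0),np.histogram(H[:,2],bins=np.arange(.1,.18,.004))[0])
G=H[(H[:,2]>.131)&(H[:,2]<.16)]; T=H[H[:,2]>.162]
r=least_squares(lambda c:np.hypot(G[:,0]-c[0],G[:,1]-c[1])-.007,r0,loss='soft_l1',f_scale=.001); print('grip axis',r.x,len(G),np.std(r.fun),'top',T.mean(0))
C=H[(H[:,2]>.12)&(H[:,2]<.127)]; print('collar',C.min(0),C.max(0),np.median(C,0))
a=np.r_[r.x,.124]; R1=tool(np.array([0,0,1.]),Y)
for z in(.2,.127,.1268):print(z,rel(p,q,[*r.x,z],R1))
E
python3 rod.py w6
```

```text
[0.5281 0.2139 0.2617] 1137 [0.5415 0.2321 0.1678] [  0   0   0   0  67 324 212  22  21  21  20  25  24  27  26  32 316   0
   0]
grip axis [0.5286 0.2179] 168 0.0001555001142296269 top [0.5278 0.2182 0.1656]
collar [0.5145 0.204  0.12  ] [0.5415 0.2321 0.1268] [0.5234 0.2216 0.1238]
0.2 (array([0.049, 0.429, 6.167]), array([-0.0052, -0.0073, -0.0024]))
0.127 (array([-0.005,  0.467, 13.466]), array([-0.0052, -0.0073, -0.0024]))
0.1268 (array([-0.005,  0.467, 13.486]), array([-0.0052, -0.0073, -0.0024]))
```

View pics/w6.png

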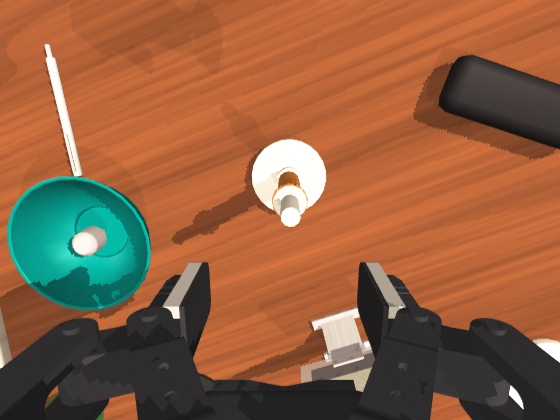

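The picture shows the rod's grip at (290,213) above its white foot, the stopper inside the bowl at (88,242), and the frame clear at (340,345).

{"method": "arm_command", "body": {
  "increments": [
    {"dx":0,"dy":0.4,"dz":0,"wx":-0.005,"wy":-0.007,"wz":0,"grip":6},
    {"dx":0,"dy":0.4,"dz":4,"wx":-0.005,"wy":-0.007,"wz":0,"grip":6},
    {"dx":0,"dy":0.4,"dz":6,"wx":-0.005,"wy":-0.007,"wz":0,"grip":6},
    {"dx":0,"dy":0.4,"dz":6,"wx":-0.005,"wy":-0.007,"wz":0,"grip":6},
    {"dx":0,"dy":0.4,"dz":6,"wx":-0.005,"wy":-0.007,"wz":0,"grip":5}
  ]
}}

```text
clock: 8.0
eef_pos: [0.5302, 0.2172, 0.2041]
tool_rot: [0.185, 0.983, 0.001, 0.001]
ft_force: [0.3, 1.0, -0.0]
grip_width: 0.0504
grasp_force: 0.0
```

```bash
python3 rod.py w7
```

```text
[0.5302 0.2172 0.2041] 1907 [0.5418 0.2321 0.1675] [ 11   0   0   0 100 513 321  38  44  46  38  57  47  57  59  65 511   0
   0]
grip axis [0.5286 0.2179] 354 0.00017583364666039293 top [0.5276 0.2183 0.1655]
collar [0.5144 0.2038 0.12  ] [0.5402 0.232  0.1268] [0.5231 0.2218 0.1238]
0.2 (array([0.173, 0.007, 0.408]), array([ 0.003 ,  0.0021, -0.0045]))
0.127 (array([ 0.188, -0.015,  7.708]), array([ 0.003 ,  0.0021, -0.0045]))
0.1268 (array([ 0.188, -0.015,  7.728]), array([ 0.003 ,  0.0021, -0.0045]))
```

{"method": "arm_command", "body": {
  "increments": [
    {"dx":0.15,"dy":0,"dz":3,"wx":0,"wy":0,"wz":0,"grip":5},
    {"dx":0.15,"dy":0,"dz":5,"wx":0,"wy":0,"wz":0,"grip":5},
    {"dx":0.15,"dy":0,"dz":7.4,"wx":0,"wy":0,"wz":0,"grip":5},
    {"dx":0.15,"dy":0,"dz":7.4,"wx":0,"wy":0,"wz":0,"grip":5},
    {"dx":0.15,"dy":0,"dz":7.4,"wx":0,"wy":0,"wz":0,"grip":5}
  ]
}}

```text
clock: 8.55
eef_pos: [0.5297, 0.219, 0.1311]
tool_rot: [0.185, 0.983, 0.002, 0.002]
ft_force: [0.6, -0.2, -0.5]
grip_width: 0.0499
grasp_force: 0.0
```

```bash
python3 -c "
from h import *
p,q=now();print(p,rel(p,q,[.5286,.2179,.127],tool(np.array([0,0,1.]),Y)))"
```

```text
[0.52971205 0.2190015  0.13111331] (array([ 0.065, -0.145,  0.41 ]), array([ 0.0043,  0.0034, -0.0033]))
```

{"method": "arm_command", "body": {
  "increments": [
    {"dx":0.05,"dy":-0.1,"dz":0.25,"wx":0.004,"wy":0.003,"wz":0,"grip":4},
    {"dx":0.05,"dy":-0.1,"dz":0.25,"wx":0.004,"wy":0.003,"wz":0,"grip":2},
    {"dx":0.05,"dy":-0.1,"dz":0.25,"wx":0.004,"wy":0.003,"wz":0,"grip":0.6},
    {"dx":0.05,"dy":-0.1,"dz":0.25,"wx":0.004,"wy":0.003,"wz":0,"grip":0.6},
    {"dx":0.05,"dy":-0.1,"dz":0.25,"wx":0.004,"wy":0.003,"wz":0,"grip":0.6},
    {"dx":0.05,"dy":-0.1,"dz":0.25,"wx":0.004,"wy":0.003,"wz":0,"grip":0.6},
    {"dx":0.05,"dy":-0.1,"dz":0.25,"wx":0.004,"wy":0.003,"wz":0,"grip":0.6}
  ]
}}

```text
clock: 9.25
eef_pos: [0.5288, 0.2184, 0.1283]
tool_rot: [0.185, 0.983, 0.0, 0.0]
ft_force: [-1.5, 0.2, 5.2]
grip_width: 0.0126
grasp_force: 58.4
```

{"method": "arm_command", "body": {
  "increments": [
    {"dx":0,"dy":0,"dz":-1,"wx":0,"wy":0,"wz":0,"grip":0.6},
    {"dx":0,"dy":0,"dz":-3,"wx":0,"wy":0,"wz":0,"grip":0.6},
    {"dx":0,"dy":0,"dz":-5,"wx":0,"wy":0,"wz":0,"grip":0.6},
    {"dx":0,"dy":0,"dz":-7,"wx":0,"wy":0,"wz":0,"grip":0.6},
    {"dx":0,"dy":0,"dz":-9,"wx":0,"wy":0,"wz":0,"grip":0.6},
    {"dx":0,"dy":0,"dz":-12,"wx":0,"wy":0,"wz":0,"grip":0.6},
    {"dx":0,"dy":0,"dz":-14,"wx":0,"wy":0,"wz":0,"grip":0.6},
    {"dx":0,"dy":0,"dz":-14,"wx":0,"wy":0,"wz":0,"grip":0.6}
  ]
}}

```text
clock: 10.05
eef_pos: [0.5297, 0.2189, 0.2707]
tool_rot: [0.184, 0.983, 0.001, 0.002]
ft_force: [0.3, 0.8, -0.5]
grip_width: 0.0126
grasp_force: 58.6
```

```bash
cat > held.py <<'E'
from h import *; import sys
from scipy.optimize import least_squares
np.set_printoptions(precision=4,suppress=True)
# rod axis & collar in tool frame, from wrist depth
p,q=now(); D=snap("wrist",sys.argv[1]); W=cloud(D).reshape(-1,3); W=W[np.isfinite(W[:,0])]
Q=R.from_quat(q).inv().apply(W-p)
H=Q[(abs(Q[:,1])<.02)&(abs(Q[:,0])<.025)&(Q[:,2]>-.05)&(Q[:,2]<.1)]
S=H[(H[:,2]>.015)&(H[:,2]<.095)&(np.hypot(H[:,0],H[:,1])<.012)]
f=lambda c:np.hypot(S[:,0]-c[0]-c[2]*S[:,2],S[:,1]-c[1]-c[3]*S[:,2])-.0045
r=least_squares(f,[0,0,0,0],loss='soft_l1',f_scale=.001) if len(S)>10 else None
print('shaft',r and r.x,len(S),r and np.std(r.fun), S.max(0) if len(S) else '')
G=H[(H[:,2]<-.004)&(H[:,2]>-.036)&(abs(H[:,1])<.0075)&(abs(H[:,0])<.012)]; print('grip top z',G[:,2].min(),len(G))
g=lambda c:np.hypot(G[:,0]-c[0]-c[2]*G[:,2],G[:,1]-c[1]-c[3]*G[:,2])-.007
r=least_squares(g,[0,0,0,0],loss='soft_l1',f_scale=.001); print('grip',r.x,np.std(r.fun))
C=H[(np.hypot(H[:,0],H[:,1])>.008)&(np.hypot(H[:,0],H[:,1])<.0145)&(H[:,2]>0)&(H[:,2]<.015)]; print('collar',len(C),np.percentile(C,[1,50,99],axis=0))
E
python3 held.py w8
python3 - <<'E'
from h import *
D=snap("side","s1"); import cv2
p,q=now(); print(p,q,rel(p,q,M+A*.13,RT))
for t in(-.03,0,.09): print(proj(D,p+t*R.from_quat(q).as_matrix()[:,2]))
E
```

```text
shaft [ 0.0001  0.0001 -0.001  -0.0011] 477 0.00018755526019549352 [0.0052 0.0045 0.0915]
grip top z -0.03599641913764506 1663
grip [0.0002 0.0001 0.0024 0.0015] 0.001295888857030551
collar 525 [[ 0.0061 -0.0087  0.0031]
 [ 0.0106  0.0003  0.0047]
 [ 0.0135  0.0087  0.0079]]
[0.52814451 0.21818998 0.26693023] [ 1.84552810e-01  9.82822409e-01 -3.51977789e-04 -4.99085344e-04] (array([ -7.302, -38.65 ,   4.344]), array([-0.0016, -0.5245, -0.0027]))
(np.float64(219.17086869228726), np.float64(117.08507823965758))
(np.float64(220.22076528674484), np.float64(128.24885554198676))
(np.float64(223.15826207182516), np.float64(159.4838934572088))
```

View pics/s1.png

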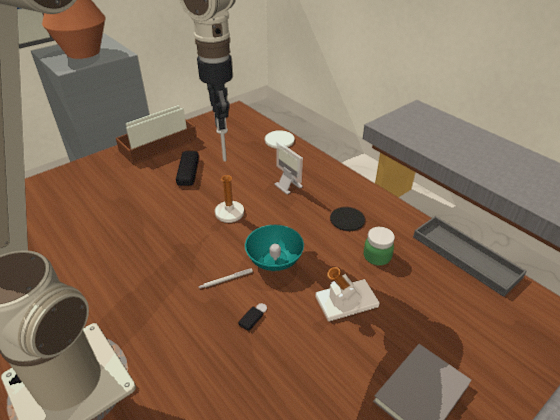

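The rod is held straight, with its tip at (223,160) in the side view. The open mouth of the leaning vial is at (334,273), and the stopper is in the bowl at (275,252).

{"method": "arm_command", "body": {
  "increments": [
    {"dx":-7.3,"dy":-38.6,"dz":3.5,"wx":-0.002,"wy":-0.524,"wz":-0.003,"grip":0.6},
    {"dx":-7.3,"dy":-38.6,"dz":3.5,"wx":-0.002,"wy":-0.524,"wz":-0.003,"grip":0.6},
    {"dx":-7.3,"dy":-38.6,"dz":3.5,"wx":-0.002,"wy":-0.524,"wz":-0.003,"grip":0.6},
    {"dx":-7.3,"dy":-38.6,"dz":3.5,"wx":-0.002,"wy":-0.524,"wz":-0.003,"grip":0.6},
    {"dx":-7.3,"dy":-38.6,"dz":3.5,"wx":-0.002,"wy":-0.524,"wz":-0.003,"grip":0.6},
    {"dx":-7.3,"dy":-38.6,"dz":3.5,"wx":-0.002,"wy":-0.524,"wz":-0.003,"grip":0.6},
    {"dx":-7.3,"dy":-38.6,"dz":3.5,"wx":-0.002,"wy":-0.524,"wz":-0.003,"grip":0.6},
    {"dx":-7.3,"dy":-38.6,"dz":3.5,"wx":-0.002,"wy":-0.524,"wz":-0.003,"grip":0.6},
    {"dx":-7.3,"dy":-38.6,"dz":3.5,"wx":-0.002,"wy":-0.524,"wz":-0.003,"grip":0.6},
    {"dx":-7.3,"dy":-38.6,"dz":3.5,"wx":-0.002,"wy":-0.524,"wz":-0.003,"grip":0.6}
  ]
}}

```text
clock: 11.15
eef_pos: [0.4543, -0.1691, 0.2303]
tool_rot: [0.179, 0.95, -0.047, 0.252]
ft_force: [0.1, 0.9, -1.4]
grip_width: 0.0125
grasp_force: 58.7
```

```bash
python3 held.py w9
python3 - <<'E'
from h import *; import cv2
np.set_printoptions(precision=4,suppress=True)
D=load("w9"); p,q=now(); print(p,rel(p,q,M+A*.1275,RT))
F=np.c_[RT.as_matrix()[:,0],Y,A]
for n in("w9","side0","s1"):
    W=cloud(load(n)); Q=(W-M)@F; ok=np.isfinite(Q[...,0])&(np.hypot(Q[...,0],Q[...,1])<.022)
    m=ok&(Q[...,2]>-.015)&(Q[...,2]<.006); H=Q[m]; v,u=np.nonzero(m)
    print(n,len(H)); 
    if len(H): print(H.min(0),H.max(0),u.min(),u.max(),v.min(),v.max())
u,v=map(int,proj(D,M)); print(u,v)
cv2.imwrite("pics/w9c.png",cv2.resize(D['p'][v-60:v+60,u-80:u+80,::-1],None,fx=5,fy=5,interpolation=cv2.INTER_CUBIC))
E
```

```text
shaft [-0.0001  0.0001 -0.0003 -0.0008] 477 0.00018578947403430755 [0.0049 0.0044 0.0902]
grip top z -0.03599537151195948 1595
grip [ 0.0001  0.0001  0.0069 -0.0017] 0.0012487757623301048
collar 519 [[ 0.0058 -0.0087  0.0018]
 [ 0.0104  0.0003  0.0035]
 [ 0.0134  0.0087  0.0065]]
[ 0.4551 -0.1678  0.2307] (array([ 0.253, -0.034,  0.907]), array([ 0.0002, -0.0036, -0.0008]))
w9 831
[-0.0132 -0.014  -0.015 ] [0.0141 0.014  0.0027] 267 303 183 217
side0 57
[-0.0156 -0.0148 -0.0149] [0.0116 0.001  0.006 ] 328 341 269 280
s1 127
[-0.0157 -0.0147 -0.0149] [0.0115 0.0138 0.003 ] 328 341 267 280
284 200
```

View pics/w9c.png

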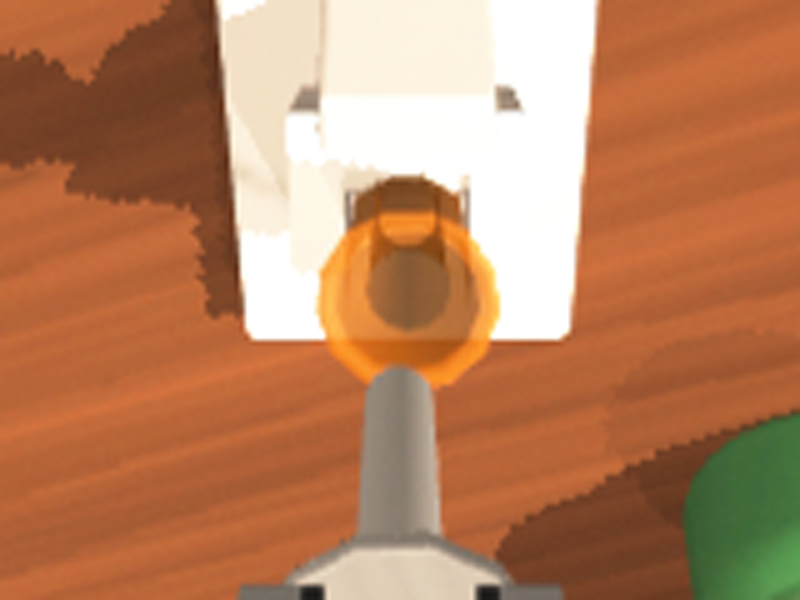

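The crop shows the amber mouth ring centred at about (408,299), radius about 90 px, with the rod tip coming in from below at (402,370).

Run:
```python
from h import *
from scipy.optimize import least_squares
np.set_printoptions(precision=4,suppress=True)
F=np.c_[RT.as_matrix()[:,0],Y,A]
for n in("w9","s1"):
    D=load(n); W=cloud(D); Q=((W-M)@F).reshape(-1,3); Q=Q[np.isfinite(Q[:,0])]
    print(n,proj(D,M))
    H=Q[(np.hypot(Q[:,0],Q[:,1])<.02)&(abs(Q[:,2])<.004)]
    print(len(H),np.histogram(H[:,2],bins=np.arange(-.004,.0041,.001))[0])
    h=np.median(H[H[:,2]>-.002][:,2])
    # find centre maximizing points between radii 11 and 15
    T=H[H[:,2]>-.0015]; c=least_squares(lambda c:np.maximum(np.hypot(T[:,0]-c[0],T[:,1]-c[1])-.015,0)+np.maximum(.011-np.hypot(T[:,0]-c[0],T[:,1]-c[1]),0),[0,0.]).x
    print(h,len(T),T.min(0),T.max(0),c)
    # cylinder outside of bare tube
    B=Q[(np.hypot(Q[:,0],Q[:,1])<.013)&(Q[:,2]<-.015)&(Q[:,2]>-.045)]
    if len(B)>20:
        r=least_squares(lambda c:np.hypot(B[:,0]-c[0]-c[2]*B[:,2],B[:,1]-c[1]-c[3]*B[:,2])-.0105,[0,0,0,0],loss='soft_l1',f_scale=.001); print('tube',r.x,len(B),np.std(r.fun))
```

```text
w9 (np.float64(284.9883797779464), np.float64(200.3814756581678))
645 [ 53  47  62  84 197 161  41   0]
0.0007269702992273162 513 [-0.0132 -0.014  -0.0015] [0.0141 0.014  0.0027] [0.0006 0.0001]
tube [ 0.0047 -0.0045  0.0567 -0.0623] 220 0.001426115136307832
s1 (np.float64(332.4459573013491), np.float64(272.7848835103188))
70 [ 8 10 19 15 11  5  1  1]
-0.0005614101342296376 42 [-0.0156 -0.0147 -0.0015] [0.0115 0.0138 0.003 ] [-0.0025 -0.0013]
tube [-0.0025 -0.0016 -0.0034 -0.0461] 87 0.0011856092592777672
```

```bash
cat > fit.py <<'E'
from h import *; import sys
from scipy.optimize import least_squares
np.set_printoptions(precision=4,suppress=True)
F=np.c_[RT.as_matrix()[:,0],Y,A]
for k in range(int(sys.argv[2])):
    n=f"{sys.argv[1]}{k}"; D=snap("wrist",n); p,q=now(); Q=((cloud(D)-M)@F).reshape(-1,3); Q=Q[np.isfinite(Q[:,0])]
    S=Q[(np.hypot(Q[:,0],Q[:,1])<.012)&(Q[:,2]>.006)&(Q[:,2]<.12)]
    tc=(p-M)@F
    zt=tc[2]-.010; S=S[S[:,2]<zt]
    f=lambda c:np.hypot(S[:,0]-c[0]-c[2]*S[:,2],S[:,1]-c[1]-c[3]*S[:,2])-.0045
    r=least_squares(f,[0,0,0,0],loss='soft_l1',f_scale=.001)
    T=Q[(np.hypot(Q[:,0],Q[:,1])<.018)&(np.hypot(Q[:,0],Q[:,1])>.009)&(abs(Q[:,2])<.0025)]
    rr=lambda c:np.hypot(T[:,0]-c[0],T[:,1]-c[1])
    c=least_squares(lambda c:np.maximum(rr(c)-.015,0)+np.maximum(.011-rr(c),0),[0,0.]).x if len(T) else None
    print('TCP in M frame(x,y,a)',tc,'shaft at mouth',r.x,len(S),'ring',c,len(T),'h',np.median(T[:,2]) if len(T) else 0,rel(p,q,p,RT)[1])
E
python3 fit.py w10_ 3
```

```text
TCP in M frame(x,y,a) [-0.003   0.0013  0.1368] shaft at mouth [-0.0022  0.0003 -0.0038  0.0005] 478 ring [0.0006 0.0001] 563 h 0.000592341180982166 [ 0.0012 -0.0029  0.0011]
TCP in M frame(x,y,a) [-0.0034  0.0019  0.137 ] shaft at mouth [-0.0028  0.0015 -0.0022 -0.0007] 475 ring [0.0006 0.    ] 564 h 0.0006115937634075766 [ 0.0018 -0.0021  0.0023]
TCP in M frame(x,y,a) [-0.0037  0.0023  0.1371] shaft at mouth [-0.0033  0.0022 -0.0014 -0.001 ] 474 ring [0.0005 0.0001] 580 h 0.0007081085638298226 [ 0.0022 -0.0016  0.003 ]
```

{"method": "arm_command", "body": {
  "increments": [
    {"dx":0.3,"dy":0,"dz":0,"wx":0,"wy":0,"wz":0,"grip":0.6},
    {"dx":0.3,"dy":0,"dz":1,"wx":0,"wy":0,"wz":0,"grip":0.6},
    {"dx":0.3,"dy":0,"dz":1,"wx":0,"wy":0,"wz":0,"grip":0.6},
    {"dx":0.3,"dy":0,"dz":1,"wx":0,"wy":0,"wz":0,"grip":0.6}
  ]
}}

```text
clock: 11.75
eef_pos: [0.4584, -0.1683, 0.2215]
tool_rot: [0.176, 0.95, -0.047, 0.254]
ft_force: [0.2, 0.9, -0.6]
grip_width: 0.0125
grasp_force: 58.7
```

```bash
python3 fit.py w11_ 10
```

```text
TCP in M frame(x,y,a) [-0.0011  0.0009  0.1272] shaft at mouth [-0.0007  0.0012 -0.0014 -0.0005] 476 ring [0.0002 0.0001] 544 h 0.0006463896848745412 [ 0.0007 -0.0011  0.0008]
TCP in M frame(x,y,a) [-0.0013  0.0008  0.1273] shaft at mouth [-0.0012  0.001  -0.0003 -0.0008] 477 ring [0.0002 0.0001] 544 h 0.0006544171505692238 [ 0.0006 -0.0007  0.0006]
TCP in M frame(x,y,a) [-0.0015  0.0007  0.1275] shaft at mouth [-0.0014  0.001  -0.0008 -0.0016] 475 ring [0.0005 0.0001] 546 h 0.0006791000515186132 [ 0.0005 -0.0004  0.0004]
TCP in M frame(x,y,a) [-0.0016  0.0006  0.1275] shaft at mouth [-0.0016  0.0007 -0.0001  0.0003] 476 ring [0.0003 0.0001] 546 h 0.0006727219836647536 [ 0.0004 -0.0002  0.0002]
TCP in M frame(x,y,a) [-0.0016  0.0005  0.1276] shaft at mouth [-0.0017  0.0007  0.0004 -0.0011] 476 ring [0.0003 0.0001] 545 h 0.0007363905903741201 [ 0.0003 -0.0001  0.0001]
TCP in M frame(x,y,a) [-0.0016  0.0005  0.1276] shaft at mouth [-0.0018  0.0006  0.0006  0.    ] 478 ring [0.0004 0.0001] 550 h 0.0006166540503579392 [ 0.0003 -0.0001  0.0001]
TCP in M frame(x,y,a) [-0.0015  0.0005  0.1276] shaft at mouth [-0.0017  0.0005 -0.0004 -0.0004] 477 ring [0.0003 0.0001] 543 h 0.000766923619901818 [ 0.0003 -0.0001  0.0001]
TCP in M frame(x,y,a) [-0.0015  0.0005  0.1276] shaft at mouth [-0.0017  0.0006  0.0008 -0.0007] 476 ring [0.0004 0.    ] 553 h 0.0006995909365346208 [ 0.0003 -0.0001 -0.    ]
TCP in M frame(x,y,a) [-0.0015  0.0004  0.1276] shaft at mouth [-0.0017  0.0005  0.0011  0.0008] 477 ring [0.0004 0.0002] 542 h 0.0006876467772933541 [ 0.0003 -0.0002  0.0001]
TCP in M frame(x,y,a) [-0.0015  0.0005  0.1275] shaft at mouth [-0.0016  0.0005 -0.      0.0001] 477 ring [0.0003 0.0001] 537 h 0.0007523474113206997 [ 0.0003 -0.0003  0.0001]
```

{"method": "arm_command", "body": {
  "increments": [
    {"dx":0.2,"dy":-0.05,"dz":0,"wx":0,"wy":0,"wz":0,"grip":0.6},
    {"dx":0.2,"dy":-0.05,"dz":1,"wx":0,"wy":0,"wz":0,"grip":0.6},
    {"dx":0.2,"dy":-0.05,"dz":2,"wx":0,"wy":0,"wz":0,"grip":0.6},
    {"dx":0.2,"dy":-0.05,"dz":3,"wx":0,"wy":0,"wz":0,"grip":0.6},
    {"dx":0.2,"dy":-0.05,"dz":4,"wx":0,"wy":0,"wz":0,"grip":0.6},
    {"dx":0.2,"dy":-0.05,"dz":5,"wx":0,"wy":0,"wz":0,"grip":0.6},
    {"dx":0.2,"dy":-0.05,"dz":6,"wx":0,"wy":0,"wz":0,"grip":0.6},
    {"dx":0.2,"dy":-0.05,"dz":6,"wx":0,"wy":0,"wz":0,"grip":0.6},
    {"dx":0.2,"dy":-0.05,"dz":6,"wx":0,"wy":0,"wz":0,"grip":0.6},
    {"dx":0.2,"dy":-0.05,"dz":6,"wx":0,"wy":0,"wz":0,"grip":0.6}
  ]
}}

```text
clock: 13.25
eef_pos: [0.4847, -0.1795, 0.1696]
tool_rot: [0.177, 0.95, -0.047, 0.254]
ft_force: [0.6, -0.3, -0.6]
grip_width: 0.0122
grasp_force: 58.7
```

```bash
python3 fit.py w12_ 2; python3 held.py w12h
```

```text
TCP in M frame(x,y,a) [0.0003 0.0001 0.0678] shaft at mouth [0.0002 0.0001 0.0024 0.0005] 292 ring [0.0002 0.    ] 808 h 0.0006942072740312868 [0.0004 0.0003 0.0002]
TCP in M frame(x,y,a) [0.0002 0.0001 0.0679] shaft at mouth [ 0.0001  0.0002 -0.0007 -0.0015] 293 ring [0.0003 0.0001] 789 h 0.0007080886062545708 [0.0004 0.0005 0.0002]
shaft [-0.0018  0.0002  0.0353 -0.0029] 1266 0.002778913113464209 [0.0118 0.0118 0.095 ]
grip top z -0.03596289549996717 1607
grip [0.0001 0.0002 0.0066 0.0022] 0.0012797895131137196
collar 516 [[ 0.0061 -0.0086  0.002 ]
 [ 0.0105  0.0003  0.0035]
 [ 0.0133  0.0088  0.0064]]
```

{"method": "arm_command", "body": {
  "increments": [
    {"dx":0,"dy":0,"dz":1,"wx":0,"wy":0,"wz":0,"grip":0.6},
    {"dx":0,"dy":0,"dz":2,"wx":0,"wy":0,"wz":0,"grip":0.6},
    {"dx":0,"dy":0,"dz":3,"wx":0,"wy":0,"wz":0,"grip":0.6},
    {"dx":0,"dy":0,"dz":4,"wx":0,"wy":0,"wz":0,"grip":0.6},
    {"dx":0,"dy":0,"dz":4.5,"wx":0,"wy":0,"wz":0,"grip":0.6},
    {"dx":0,"dy":0,"dz":5,"wx":0,"wy":0,"wz":0,"grip":0.6},
    {"dx":0,"dy":0,"dz":5.5,"wx":0,"wy":0,"wz":0,"grip":0.6},
    {"dx":0,"dy":0,"dz":5.5,"wx":0,"wy":0,"wz":0,"grip":0.6},
    {"dx":0,"dy":0,"dz":5.5,"wx":0,"wy":0,"wz":0,"grip":0.6}
  ]
}}

```text
clock: 14.3
eef_pos: [0.5104, -0.1894, 0.1216]
tool_rot: [0.177, 0.95, -0.047, 0.254]
ft_force: [0.3, 0.6, -0.7]
grip_width: 0.0126
grasp_force: 58.8
```

```bash
python3 fit.py w13_ 1; python3 held.py w13h
```

```text
TCP in M frame(x,y,a) [0.0003 0.0001 0.0125] shaft at mouth [0. 0. 0. 0.] 0 ring [ 0.0003 -0.    ] 348 h 0.001003856168298143 [0.0004 0.0001 0.0003]
shaft [ 0.0068  0.0002 -0.0075 -0.0063] 1008 0.002426494554081963 [0.0117 0.0118 0.0935]
grip top z -0.03597991195102367 1605
grip [ 0.0001  0.0001  0.0057 -0.0001] 0.0012926210603816893
collar 878 [[ 0.0063 -0.0113  0.0021]
 [ 0.0109 -0.0001  0.0046]
 [ 0.0141  0.0111  0.0126]]
```

{"method": "arm_command", "body": {
  "increments": [
    {"dx":0,"dy":0,"dz":0.2,"wx":0,"wy":0,"wz":0,"grip":0.6},
    {"dx":0,"dy":0,"dz":0.4,"wx":0,"wy":0,"wz":0,"grip":0.6},
    {"dx":0,"dy":0,"dz":0.4,"wx":0,"wy":0,"wz":0,"grip":0.6},
    {"dx":0,"dy":0,"dz":0.4,"wx":0,"wy":0,"wz":0,"grip":0.6}
  ]
}}

```text
clock: 14.8
eef_pos: [0.5124, -0.1902, 0.1184]
tool_rot: [0.177, 0.95, -0.047, 0.255]
ft_force: [0.0, -0.0, 0.3]
grip_width: 0.012
grasp_force: 58.9
```

```bash
python3 fit.py w14_ 1; python3 held.py w14h
```

```text
TCP in M frame(x,y,a) [0.0003 0.0001 0.0085] shaft at mouth [0. 0. 0. 0.] 0 ring [ 0.0002 -0.0001] 244 h 0.0011115956611654095 [0.0004 0.0002 0.0002]
shaft [ 0.0068 -0.0001 -0.0086  0.0005] 1065 0.0024275469489405763 [0.0119 0.0116 0.0927]
grip top z -0.03598838515622754 1597
grip [ 0.0001  0.0001  0.0043 -0.0009] 0.0013244417115860529
collar 717 [[ 0.006  -0.0105  0.0022]
 [ 0.0109 -0.0001  0.0039]
 [ 0.0142  0.0103  0.0086]]
```

{"method": "arm_command", "body": {
  "increments": [
    {"dx":0,"dy":0,"dz":0.1,"wx":0,"wy":0,"wz":0,"grip":0.6},
    {"dx":0,"dy":0,"dz":0.1,"wx":0,"wy":0,"wz":0,"grip":0.6},
    {"dx":0,"dy":0,"dz":0.1,"wx":0,"wy":0,"wz":0,"grip":0.6}
  ]
}}

```text
clock: 15.2
eef_pos: [0.5125, -0.1902, 0.1182]
tool_rot: [0.177, 0.95, -0.047, 0.255]
ft_force: [-6.6, 2.7, 9.7]
grip_width: 0.0124
grasp_force: 60.5
```

{"method": "arm_command", "body": {
  "increments": [
    {"dx":0,"dy":0,"dz":0.1,"wx":0,"wy":0,"wz":0,"grip":0.6},
    {"dx":0,"dy":0,"dz":0.1,"wx":0,"wy":0,"wz":0,"grip":0.6},
    {"dx":0,"dy":0,"dz":0.1,"wx":0,"wy":0,"wz":0,"grip":0.6}
  ]
}}

```text
clock: 15.5
eef_pos: [0.5126, -0.1903, 0.1182]
tool_rot: [0.177, 0.949, -0.047, 0.255]
ft_force: [-14.8, 5.7, 19.4]
grip_width: 0.0125
grasp_force: 61.8
```

Force rises without motion at the expected collar height, so the rod is seated. Unloading, releasing and backing out along the axis.

{"method": "arm_command", "body": {
  "increments": [
    {"dx":0,"dy":0,"dz":-0.15,"wx":0,"wy":0,"wz":0,"grip":0.6},
    {"dx":0,"dy":0,"dz":-0.15,"wx":0,"wy":0,"wz":0,"grip":1.6},
    {"dx":0,"dy":0,"dz":-0.15,"wx":0,"wy":0,"wz":0,"grip":3},
    {"dx":0,"dy":0,"dz":-0.15,"wx":0,"wy":0,"wz":0,"grip":5},
    {"dx":0,"dy":0,"dz":-0.15,"wx":0,"wy":0,"wz":0,"grip":5},
    {"dx":0,"dy":0,"dz":-0.15,"wx":0,"wy":0,"wz":0,"grip":5}
  ]
}}

```text
clock: 16.1
eef_pos: [0.5123, -0.1901, 0.1174]
tool_rot: [0.177, 0.95, -0.047, 0.254]
ft_force: [-0.3, -0.0, -0.4]
grip_width: 0.0498
grasp_force: 0.0
```

{"method": "arm_command", "body": {
  "increments": [
    {"dx":0,"dy":0,"dz":-2,"wx":0,"wy":0,"wz":0,"grip":5},
    {"dx":0,"dy":0,"dz":-5,"wx":0,"wy":0,"wz":0,"grip":5},
    {"dx":0,"dy":0,"dz":-9,"wx":0,"wy":0,"wz":0,"grip":5},
    {"dx":0,"dy":0,"dz":-12,"wx":0,"wy":0,"wz":0,"grip":5},
    {"dx":0,"dy":0,"dz":-14,"wx":0,"wy":0,"wz":0,"grip":5},
    {"dx":0,"dy":0,"dz":-14,"wx":0,"wy":0,"wz":0,"grip":5},
    {"dx":0,"dy":0,"dz":-14,"wx":0,"wy":0,"wz":0,"grip":5},
    {"dx":0,"dy":0,"dz":-14,"wx":0,"wy":0,"wz":0,"grip":5}
  ]
}}

```text
clock: 16.9
eef_pos: [0.4466, -0.1649, 0.2374]
tool_rot: [0.177, 0.95, -0.047, 0.253]
ft_force: [0.3, 0.3, 0.2]
grip_width: 0.0501
grasp_force: 0.0
```

Run:
```python
from h import *; import cv2
np.set_printoptions(precision=4,suppress=True)
D=snap("wrist","w20"); F=np.c_[RT.as_matrix()[:,0],Y,A]; Q=((cloud(D)-M)@F).reshape(-1,3); Q=Q[np.isfinite(Q[:,0])]
H=Q[(np.hypot(Q[:,0],Q[:,1])<.016)&(Q[:,2]>-.004)&(Q[:,2]<.07)]; print(np.histogram(H[:,2],bins=np.arange(-.004,.061,.002))[0],np.percentile(H[:,2],99.5))
C=H[(H[:,2]>.003)&(H[:,2]<.006)]; print(np.median(C,0),C.min(0),C.max(0))
cv2.imwrite("pics/w20c.png",D['p'][:,:,::-1])
snap("side","s20")
```

```text
[  0   5  62  38 386  60   7  13   8  10  13   8   9  12  12  12  10  10
  12  12  13  14  13  12  31 257  26   0   0   0   0   0] 0.048366301966447874
[0.0069 0.001  0.005 ] [-0.0078 -0.0121  0.003 ] [0.0155 0.0141 0.006 ]
```

View pics/w20.png

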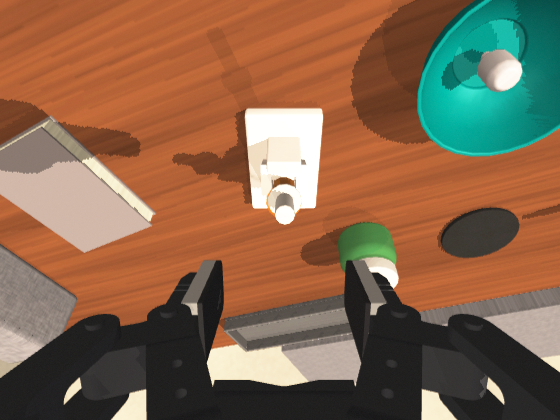

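View pics/s20.png

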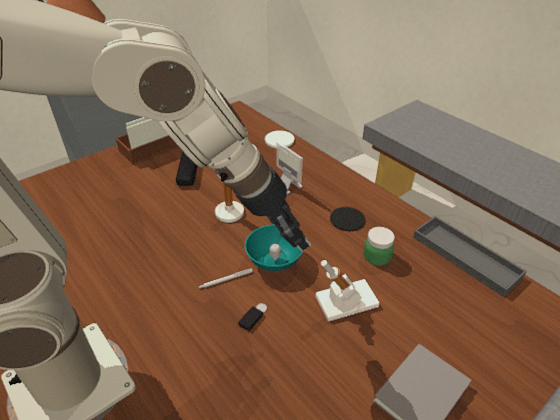

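The rod is home: its collar top sits about 4 mm above the mouth and its grip end about 46 mm, at (285,210) in the wrist view. The stopper is in the bowl, and the other things are where they were.

```bash
python3 -c "
from workcell import job
print(job.job_done())"
```

```text
the job is handed in; nothing more can be done
None
```

The job is done and handed in at about 17 s: the stopper is in the bowl, and the rod sits fully in the leaning vial with its collar on the mouth. The plug itself was not visible, so its depth follows from the rod being fully home, and the other things look unmoved in the last pictures.

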